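# Open the thermometer return pot and log the fourth return

## Task

Lift the lid off the steel return pot by its knob and lay it, knob up, on the middle of the round green mat; then put the blue thermometer inside the pot, set down rather than dropped. After that, roll the counter's thumbwheel up by pushing its ridges away from the robot side, until the green face with four dots lies on top, centred between the two red pointers, and only then press the blue log key fully down and let it come back. Leave the pot where it stands and do not disturb the other things on the desk.

Things in the scene. Friction and masses are not known exactly. Their poses are not given: they have to be found in the camera images.
- pot: Round open steel pot, outer diameter 152 mm at the foot and 156 mm at the rim, 60 mm high, wall 4 mm, floor 4 mm thick; loose, 0.8 kg. Origin: centre of its underside, z up.
- lid: Loose round steel lid, 160 mm across, with a black cylindrical knob. Origin: centre of its underside (the lower end of a 140 mm wide, 8 mm deep locating lip; the 5 mm thick disc lies above that). The knob stands on the axis: 30 mm diameter, from 21 to 45 mm above the origin. 0.18 kg. At the start it sits on the pot with its origin 52 mm above the pot's.
- mat: Round green mat, 200 mm across, 4 mm thick, fixed to the desk. Origin: centre of its underside.
- notepad: White notepad with a blue binding strip, 120 x 200 x 10 mm, fixed to the desk; the thermometer and a pen lie on it. Origin: centre of its underside.
- thermometer: Blue box-shaped electronic thermometer with a white end and a black display, 110 mm long (along its x) x 26 mm wide (its y) x 22 mm high, rounded edges, 0.07 kg; lies flat on the notepad. Origin: centre of its underside.
- counter: White and grey desk counter with a thumbwheel, fixed, footprint 140 (its x) x 160 mm (its y). Origin: centre of its underside; its -x side faces the robot within 0.35 rad. White cheeks beside the wheel reach 96 mm high, the walls before and behind it (outer faces at x -70 and +70 mm) 78 mm. On each cheek, at x 0, stands a red diamond pointer, its tip 105 mm high.
- wheel (a joint): Turn of the thumbwheel, rad. Face k (k dots) is exactly on top at k x 0.7854, so four dots is 3.1416; a ridge then stands 0.3927 rad to each side of the top. Pushing the wheel's top towards the counter's +x (away from the robot) increases it. No clicks: even friction of 0.10 N m (about 2 N at a ridge); it stays where it is left. Stops at -0.1 and 5.6.
- wheel_top (a point): Top of the ridges' circle, mid-width of the wheel, 130 mm above the desk: counter x 0, y +30 mm. The axis lies 64 mm below, along the counter's y. Wheel: black drum, radius 50 mm, 40 mm wide; 8 radial ridges 6 mm thick, out to radius 64 mm, every 45 degrees. Between them 8 faces with 0 to 7 dots, on the drum: only face 4 is green; 3 is blue; 5 orange; 0, 1, 6 white; 2, 7 yellow.
- logkey_top (a point): Centre of the top face of the round blue log key (36 mm diameter), at counter x 0, y -40 mm, on a white block 55 mm high beside the wheel.
- logkey (a joint): Travel of the log key, m: 0 up, 0.006 fully down (takes 5 N); springs back.
- pen: Pen, 140 x 9 x 9 mm, lying on the notepad; origin at its underside; to be left alone.
- phone: Black phone lying flat, 75 x 155 x 9 mm; origin centre of underside; to be left alone.
- cup: White paper cup, 72 mm across, 85 mm high; origin centre of underside; to be left alone.
- sanitiser: Bottle, 58 mm across, 130 mm high; origin centre of underside; to be left alone.

How it is judged (in metres and radians):
On the way, in this order (a step that is already met when the one before it is completed fails the run):
1. the lid lies knob up on the mat, let go (horizontal distance between lid and mat below 0.035 m and height (world z) of lid below 0.009 m and angle between lid's own z axis and vertical below 0.1 rad and linear speed of lid below 0.03 m/s and contact force between the fingers and lid below 0.1 N), for 0.2 s.
2. the thermometer lies inside the pot, let go (horizontal distance between thermometer and pot below 0.06 m and z of thermometer in the frame of pot below 0.025 m and linear speed of thermometer below 0.03 m/s and contact force between the fingers and thermometer below 0.1 N), for 0.2 s.
3. the wheel shows four dots on top (value of joint wheel between 2.9716 and 3.3116 rad), for 0.2 s.
4. the log key is pressed fully with the wheel at four (all of step 3 and value of joint logkey above 0.005 m), for 0.03 s.
At the end, for the whole second after the job is handed in: The lid lies flat and knob up on the mat (centre within 35 mm of the mat's), the thermometer lies at rest on the pot's floor, the wheel stands within 0.17 rad (10 degrees) of four dots on top, the log key is up again, and all is at rest and released (all of step 3 and horizontal distance between lid and mat below 0.035 m and height (world z) of lid below 0.009 m and angle between each of lid, pot's own z axis and vertical below 0.1 rad and linear speed of each of lid, thermometer below 0.03 m/s and horizontal distance between thermometer and pot below 0.06 m and z of thermometer in the frame of pot below 0.025 m and value of joint logkey below 0.0015 m); the robot touches nothing.
It fails at once if the log key was pressed before the wheel showed four dots (value of joint logkey above 0.004 m and not (value of joint wheel between 2.9716 and 3.3116 rad)).
It fails at once if the lid or the thermometer was dropped (free fall of more than about 5 cm) ((linear speed of lid above 1 m/s and contact force between the fingers and lid below 0.1 N) or (linear speed of thermometer above 1 m/s and contact force between the fingers and thermometer below 0.1 N)).
It fails at once if the pot was shifted more than 40 mm or tipped (distance of pot from where it was at the start of the episode above 0.04 m or angle between pot's own z axis and vertical above 0.3 rad).
It fails at once if a bystander was shifted more than 40 mm (distance of any of phone, cup, sanitiser, pen from where it was at the start of the episode above 0.04 m).
It fails at once if a bystander was knocked over (angle between any of cup, sanitiser's own z axis and vertical above 0.5 rad).
It also fails if it takes over 72 s, if anything falls off the work surface, if the arm or the gripper's body presses on something with over 40 N, if the wrist force passes 120 N, or if a joint passes its speed limit or range.

## Robot

A 7-joint arm with a two-finger parallel gripper is mounted at the origin on the work surface. World frame = base frame: x ahead of the robot, y to its left, z up, the work surface at z = 0. Lengths are in m, angles in degrees, forces in N, time in s.
With the tool pointing down it reaches from about 0.425 to 0.875 m from the base axis. Payload 4.7 kg.
Tool frame: the origin (TCP) lies at the very end of the fingers, on their centre line; the grasp point (between the pads) lies 19 mm behind it; z points along the fingers, y is the line along which they close (so a half turn about z gives the same grasp; the last joint's range is limited). The gripper opens to 87 mm and grips with 3 to 60 N. Pads are 19 mm wide; open, the fingers measure 117 mm over their backs; the gripper's body (75 mm by 190 mm) begins 51 mm behind the grasp point.
Start: joints at [-76.083, 18.392, -4.016, 83.108, 1.295, 78.541, -3.26], TCP at [0.147, 0.633, 0.223] pointing down, gripper open.
Joint ranges: [-163.93, 163.93], [-17.29, 119.83], [-79.2, 71.16], [3.27, 140.29], [-89.18, 269.18], [5.43, 117.66], [-154.24, 154.24]. Speed limits (degrees/s): [147.25, 147.25, 180, 180, 180, 180, 180].

## Interface

Orientations are given as [roll, pitch, yaw] about the fixed x, y, z axes, in that order (R = Rz(yaw) Ry(pitch) Rx(roll)).
In Python, from cell import telemetry, cams, env gives the robot as it stands.
- The arm moves only by the tool arm_command, never from a script. Its argument "series" is text: rows parted by semicolons, each of 5 numbers parted by spaces: the shift along the tool's x, y, z in mm, then the turn about the tool's z in rad, then the closure in counts, from 0 (fully open) to 255 (shut). A call has 1 to 20 rows; each row shifts and turns the commanded pose from where the row before left it, along the tool's axes as they then stand; what a row does not reach is not made up. A row lasts 1/12 s, in which the tool goes at most 41.7 mm and 7.16 degrees, less where a joint would pass 70% of its speed; a pose out of reach is approached as far as the arm can. A call is refused whole if a number of a shift passes 41.7 or a number of a turn 0.125, either way. A call with a gripper value outside its range is refused whole. The fingers move at their own pace and stop on an object; "squeeze" is the grip in N (left out, the last holds). Time passes only in rows, so rows that do not move let the fingers close. It gives the time, the measured TCP pose, the force, the opening and the grip force at its end, in the units of the state.
- telemetry.get_obs(): the state, without advancing time (a new reading comes with each control period).
- cams.read_camera(name): name is "scene" or "top" or "wrist"; returns the picture (400x640x3 uint8, blue, green, red); there is no depth.
- cams.calibration(name): a dict with "K" (3x3 intrinsics, pixels), "origin" and "rotation" of the camera in the world; the wrist camera has in their place "hand_eye" (4x4, takes a point from camera to tool coordinates, whose origin is the TCP and whose axes are the flange's). Camera axes: x right, y down, z forward; pixel columns grow to the right and rows downward; lengths in m; the calibration is good to about 2 mm. A picture is of the moment at which its call begins: read the wrist's pose just before it. calibration takes no time and is no camera call.
- env.sign_off(): hands the job in; it is judged then, once.
The state is a dict: "time_s": time; "qpos": joint angles; "joint_velocities": joint speeds; "effort": joint torques, N m; "tool_pos": TCP position; "tool_rot": TCP orientation; "force": force on the tool from outside, world axes, zero at the start; "wrist_torque": the same for the moment, N m; "grip_width": finger opening in m; "grasp_force": force on a finger pad.
Only numpy, scipy, OpenCV 4.12 (cv2) and the standard library are available. Lean on these libraries where they do the work, as an engineer would, in place of code of your own. Each camera call takes 0.05 s, during which the arm holds its last target. There are 200 camera calls.

## Working session

There is one attempt and no reset: what is moved stays moved. The work goes in short steps, Python scripts to look and compute and a tool call to move; the robot and the scene stay as the last step left them, time stands still between calls to the robot, and variables do not carry over. Pictures are saved under pics/ and viewed, at most 11 in all, crops included, and the job is handed in when it is done.

Besides the shell and the picture viewer there is one more tool, called after ">>>" by a JSON object that holds its "name" and its "arguments". arm_command: Moves the arm, as the interface text tells. Its arguments: {"type":"object","properties":{"series":{"type":"string"},"squeeze":{"type":"number"}},"required":["series"]}

```bash
mkdir -p pics
python3 - <<'E'
from cell import telemetry,cams
import cv2
for n in ("scene","top"):
    cv2.imwrite(f"pics/{n}0.png",cams.read_camera(n)); print(n,cams.calibration(n))
print(cams.calibration("wrist"))
print(telemetry.get_obs())
E
```

```text
scene {'K': array([[495.01287672,   0.        , 319.11832325],
       [  0.        , 495.01287672, 199.03950662],
       [  0.        ,   0.        ,   1.        ]]), 'origin': array([0.97398126, 0.56157459, 0.89462526]), 'rotation': array([-138.69379227,    0.60843485,  140.46933256])}
top {'K': array([[423.29139603,   0.        , 326.55471279],
       [  0.        , 423.29139603, 195.92198674],
       [  0.        ,   0.        ,   1.        ]]), 'origin': array([0.38803198, 0.02453235, 1.24935474]), 'rotation': array([-172.99268239,    0.5290982 ,  -89.38837197])}
{'K': array([[333.60004587,   0.        , 322.1306394 ],
       [  0.        , 333.60004587, 196.65128024],
       [  0.        ,   0.        ,   1.        ]]), 'hand_eye': array([[-1.17576256e-04, -9.52665231e-01, -3.04021287e-01,
         8.53380373e-02],
       [ 9.99999858e-01,  4.59119094e-05, -5.30604028e-04,
         5.36290919e-04],
       [ 5.19446207e-04, -3.04021306e-01,  9.52665091e-01,
        -1.62172156e-01],
       [ 0.00000000e+00,  0.00000000e+00,  0.00000000e+00,
         1.00000000e+00]])}
{'time_s': 0.1, 'qpos': array([-76.08269   ,  18.43480752,  -4.01544175,  83.16781663,
         1.2938139 ,  78.54307181,  -3.26012551]), 'joint_velocities': array([ 0.0874876 , -0.16763771,  0.03912066, -0.22716489,  0.04342554,
        0.06356083,  0.06260463]), 'effort': array([-6.57928649e-04, -4.92569053e+01, -4.05933447e-01, -3.13399208e+01,
       -6.41677575e-02,  3.94299324e-02,  5.96572954e-05]), 'tool_pos': array([0.14735484, 0.63255411, 0.22157178]), 'tool_rot': array([-1.79899473e+02,  4.45095305e-03,  1.66891839e+02]), 'force': array([-0.20771888,  0.7406377 , -0.10634471]), 'wrist_torque': array([-0.00426918, -0.04443789,  0.01384309]), 'grasp_force': 0.0, 'grip_width': 0.0866890604822422}
```

View pics/scene0.png

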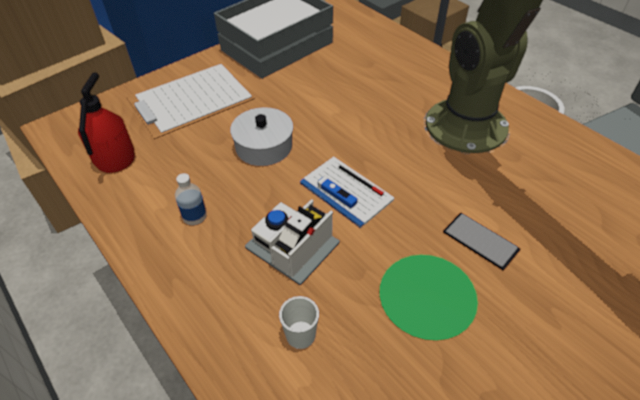

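View pics/top0.png

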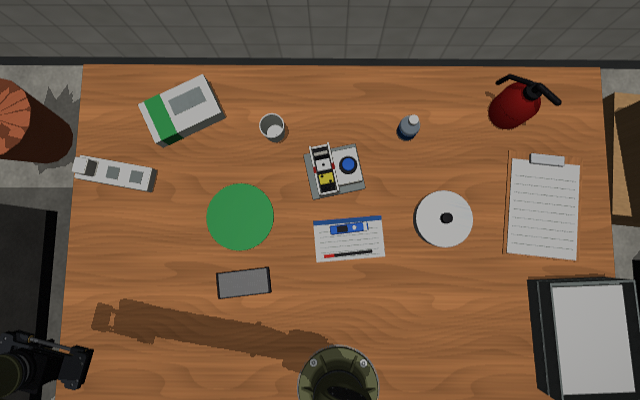

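Top view: mat centre ≈(240,217), knob ≈(446,218), thermometer ≈(349,227), counter ≈(335,170) with log key (348,165). I'll enlarge for accuracy.

```bash
cat > h.py <<'E'
import numpy as np, cv2
from scipy.spatial.transform import Rotation as R
from cell import telemetry,cams
def cam(n,o=None):
    c=cams.calibration(n); K=c["K"]
    if n=="wrist":
        T=np.eye(4);T[:3,:3]=R.from_euler("xyz",o["tool_rot"],degrees=True).as_matrix();T[:3,3]=o["tool_pos"]
        T=T@c["hand_eye"]; return K,T[:3,:3],T[:3,3]
    return K,R.from_euler("xyz",c["rotation"],degrees=True).as_matrix(),np.array(c["origin"])
def pix2w(C,uv,z):
    K,r,t=C; d=r@np.linalg.inv(K)@[uv[0],uv[1],1]
    return t+d*(z-t[2])/d[2]
def w2pix(C,p):
    K,r,t=C; q=K@r.T@(np.array(p)-t); return q[:2]/q[2]
def totool(o,p,yaw=None):
    "shift in tool axes (mm) to world point p"
    r=R.from_euler("xyz",o["tool_rot"],degrees=True).as_matrix()
    return 1000*r.T@(np.array(p)-o["tool_pos"])
E
python3 - <<'E'
from h import *
im=cv2.imread("pics/top0.png"); cr=cv2.resize(im[135:275,295:395],None,fx=5.6,fy=4.2857*0+4.28,interpolation=cv2.INTER_CUBIC)
cr=cv2.resize(im[135:275,295:395],None,fx=4,fy=4,interpolation=cv2.INTER_CUBIC)
cv2.imwrite("pics/crop1.png",cr)
C=cam("top")
hsv=cv2.cvtColor(im,cv2.COLOR_BGR2HSV)
m=cv2.inRange(hsv,(50,100,60),(75,255,255)); m[:,:195]=0;m[:180]=0;m[:,290:]=0
M=cv2.moments(m,True);c=(M["m10"]/M["m00"],M["m01"]/M["m00"]);print("mat",c,pix2w(C,c,.004))
g=im[205:232,432:462].max(2)<60; ys,xs=np.nonzero(g);c=(xs.mean()+432,ys.mean()+205);print("knob",c,pix2w(C,c,.092))
m=cv2.inRange(hsv,(100,120,90),(125,255,255))
for n,b,z in(("key",(145,185,335,362),.06),("th",(220,236,325,372),.03)):
    ys,xs=np.nonzero(m[b[0]:b[1],b[2]:b[3]]);c=(xs.mean()+b[2],ys.mean()+b[0]);print(n,c,pix2w(C,c,z))
E
```

```text
mat (239.5539160045403, 216.56413166855845) [0.47713165 0.29386203 0.004     ]
knob (np.float64(446.0098039215686), np.float64(217.54901960784315)) [ 0.47378813 -0.29007498  0.092     ]
key (np.float64(347.72131147540983), np.float64(163.7622950819672)) [ 0.62722466 -0.02239621  0.06      ]
th (np.float64(345.612582781457), np.float64(225.30132450331126)) [ 0.45316175 -0.01834063  0.03      ]
```

View pics/crop1.png

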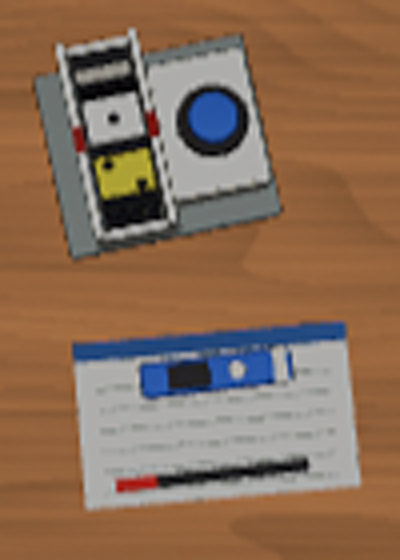

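Crop: thermometer ends (141,380)/(293,364), display to the left; counter plate corners (36,78),(283,212),(74,258); pointers (80,138),(152,123); face 1 dot just behind the pointers, so the wheel reads a bit over 0.8.

```bash
cat >> h.py <<'E'
def plan(dst,yaw,grip,step=40,o=None):
    "rows to go straight to world dst (m) at yaw (deg); integer mm, rounding carried"
    o=o or telemetry.get_obs(); p=np.array(o["tool_pos"])*1000; y=o["tool_rot"][2]; d=np.array(dst)*1000
    dy=(yaw-y+180)%360-180; n=int(max(np.ceil(np.linalg.norm(d-p)/step),np.ceil(abs(dy)/6.8),1)); p0=p.copy(); out=[]; yc=y
    for i in range(1,n+1):
        r=R.from_euler("xyz",[180,0,yc],degrees=True).as_matrix()
        s=np.round(r.T@(p0+(d-p0)*i/n-p)); p=p+r@s
        t=round(-np.radians(y+dy*i/n-yc),3); yc-=np.degrees(t)
        out.append("%d %d %d %g %d"%(*s,t,grip))
    print(n,"; ".join(out).replace("-0 ","0 "))
E
python3 - <<'E'
from h import *
C=cam("top"); f=lambda u,v,z: pix2w(C,(295+u/4,135+v/4),z)
a,b=f(141,380,.025),f(293,364,.025); print("th",a,b,(a+b)/2,np.degrees(np.arctan2(*(b-a)[1::-1])))
for q in ((36,78),(283,212),(74,258)): print(f(*q,.003))
k=f(213,118,.06)
for q in ((80,138),(152,123)): print("ptr",f(*q,.1))
e=f(283,212,.003)-f(74,258,.003); print("edge",np.degrees(np.arctan2(e[0],-e[1])))
print("key",k)
plan((.477,.294,.25),97,0);
E
```

```text
th [0.43943268 0.02572429 0.025     ] [ 0.45207936 -0.08384204  0.025     ] [ 0.44575602 -0.02905888  0.025     ] -83.41578063146106
[0.6658306  0.10677735 0.003     ]
[ 0.56592453 -0.07851881  0.003     ]
[0.5300462  0.07626331 0.003     ]
ptr [0.60229248 0.06930176 0.1       ]
ptr [0.61324334 0.01976288 0.1       ]
edge 13.050619798906183
key [ 0.62509542 -0.02391511  0.06      ]
12 -33 -21 -2 0.102 0; -35 -18 -3 0.101 0; -37 -14 -2 0.102 0; -38 -10 -2 0.102 0; -39 -7 -3 0.101 0; -39 -2 -2 0.102 0; -40 1 -3 0.102 0; -39 6 -2 0.101 0; -38 9 -2 0.102 0; -37 14 -3 0.102 0; -35 17 -2 0.101 0; -34 20 -2 0.102 0
```

>>> {"name": "arm_command", "arguments": {"series": "-33 -21 -2 0.102 0; -35 -18 -3 0.101 0; -37 -14 -2 0.102 0; -38 -10 -2 0.102 0; -39 -7 -3 0.101 0; -39 -2 -2 0.102 0; -40 1 -3 0.102 0; -39 6 -2 0.101 0; -38 9 -2 0.102 0; -37 14 -3 0.102 0; -35 17 -2 0.101 0; -34 20 -2 0.102 0", "squeeze": 25}}

```text
time_s: 1.1
tool_pos: [0.4777, 0.2929, 0.2505]
tool_rot: [-180.0, -0.0, 96.7]
force: [0.3, 1.1, 0.1]
grip_width: 0.0868
grasp_force: 0.0
```

Run:
```python
from h import *
plan((.460,-.290,.24),96.6,0)
```

```text
15 -38 -6 1 0 0; -39 -5 0 0 0; -38 -6 1 0 0; -39 -6 1 0.001 0; -38 -6 0 0 0; -39 -5 1 0 0; -38 -6 1 0 0; -39 -6 1 0 0; -38 -5 0 0 0; -39 -6 1 0 0; -38 -6 1 0.001 0; -39 -5 0 0 0; -38 -6 1 0 0; -38 -6 1 0 0; -39 -5 0 0 0
```

>>> {"name": "arm_command", "arguments": {"series": "-38 -6 1 0 0; -39 -5 0 0 0; -38 -6 1 0 0; -39 -6 1 0 0; -38 -6 0 0 0; -39 -5 1 0 0; -38 -6 1 0 0; -39 -6 1 0 0; -38 -5 0 0 0; -39 -6 1 0 0; -38 -6 1 0 0; -39 -5 0 0 0; -38 -6 1 0 0; -38 -6 1 0 0; -39 -5 0 0 0; 0 0 0 0 0; 0 0 0 0 0"}}

```text
time_s: 2.52
tool_pos: [0.4613, -0.2911, 0.24]
tool_rot: [-179.9, 0.1, 96.7]
force: [0.6, 0.5, 0.3]
grip_width: 0.087
grasp_force: 0.0
```

Run:
```python
from h import *
o=telemetry.get_obs(); im=cams.read_camera("wrist"); cv2.imwrite("pics/w1.png",im)
print(o["tool_pos"],w2pix(cam("wrist",o),(.474,-.290,.097)))
```

```text
[ 0.46131567 -0.29111379  0.24001925] [336.98534824 184.27882788]
```

View pics/w1.png

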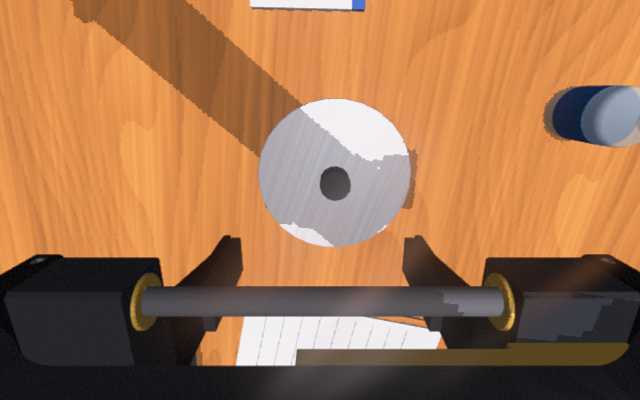

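The knob appears at (335,183), as predicted within 2 px: knob at (0.473, -0.290).

Run:
```python
from h import *
plan((.4735,-.290,.070),96.7,0,34)
```

```text
6 0 2 28 0.001 0; -1 2 29 0 0; 0 2 28 0.001 0; -1 1 28 0 0; 0 2 29 0.001 0; -1 2 28 0 0
```

>>> {"name": "arm_command", "arguments": {"series": "0 4 28 0 0; 0 4 28 0 0; 0 2 28 0 0; -1 1 28 0 0; 0 0 29 0 0; 0 0 29 0 0; 0 0 0 0 0; 0 0 0 0 0; 0 0 0 0 255; 0 0 0 0 255; 0 0 0 0 255; 0 0 0 0 255; 0 0 0 0 255; 0 0 0 0 255; 0 0 0 0 255; 0 0 0 0 255", "squeeze": 30}}

```text
time_s: 3.9
tool_pos: [0.4738, -0.2882, 0.0706]
tool_rot: [180.0, -0.0, 97.0]
force: [0.3, 0.4, 1.1]
grip_width: 0.0419
grasp_force: 0.0
```

>>> {"name": "arm_command", "arguments": {"series": "0 0 0 0 255; 0 0 0 0 255; 0 0 0 0 255; 0 0 0 0 255; 0 0 0 0 255; 0 0 0 0 255; 0 0 0 0 255", "squeeze": 30}}

```text
time_s: 4.48
tool_pos: [0.4737, -0.2883, 0.0705]
tool_rot: [-180.0, -0.0, 97.0]
force: [0.7, 0.5, 0.9]
grip_width: 0.0287
grasp_force: 30.0
```

>>> {"name": "arm_command", "arguments": {"series": "0 0 -10 0 255; 0 0 -20 0 255; 0 0 -30 0 255; 0 0 -30 0 255; 0 0 -30 0 255; 0 0 -10 0 255"}}

```text
time_s: 4.98
tool_pos: [0.4755, -0.2898, 0.2053]
tool_rot: [179.6, 0.1, 97.0]
force: [0.7, -0.5, -0.7]
grip_width: 0.0291
grasp_force: 30.0
```

Run:
```python
from h import *
plan((.476,.293,.20),97,255,36)
```

```text
17 34 4 0 0 255; 34 4 1 0 255; 34 5 0 0 255; 34 4 0 0 255; 34 4 1 0 255; 34 4 0 0 255; 34 4 0 0 255; 34 4 0 0 255; 34 5 1 0 255; 34 4 0 0 255; 34 4 0 0 255; 34 4 1 -0.001 255; 34 4 0 0 255; 34 5 0 0 255; 34 4 1 0 255; 34 4 0 0 255; 34 4 0 0 255
```

>>> {"name": "arm_command", "arguments": {"series": "20 2 0 0 255; 34 4 0 0 255; 34 4 0 0 255; 34 5 1 0 255; 34 4 0 0 255; 34 4 0 0 255; 34 4 0 0 255; 34 4 1 0 255; 34 4 0 0 255; 34 5 0 0 255; 34 4 0 0 255; 34 4 1 0 255; 34 4 0 0 255; 34 4 0 0 255; 34 5 0 0 255; 34 4 1 0 255; 34 4 0 0 255; 14 2 0 0 255; 0 0 0 0 255; 0 0 0 0 255"}}

```text
time_s: 6.65
tool_pos: [0.4735, 0.294, 0.1957]
tool_rot: [-179.9, 0.1, 97.1]
force: [-0.7, -1.2, -1.5]
grip_width: 0.0295
grasp_force: 30.0
```

Run:
```python
from h import *
o=telemetry.get_obs(); print(totool(o,(.477,.294,.024)),o["tool_pos"],o["grasp_force"])
```

```text
[-1.54337241e-01  3.70554214e+00  1.71720850e+02] [0.47345023 0.29404085 0.19572421] 29.999878322705626
```

>>> {"name": "arm_command", "arguments": {"series": "0 2 30 0 255; 0 2 30 0 255; 0 0 30 0 255; 0 0 30 0 255; 0 0 25 0 255; 0 0 15 0 255; 0 0 8 0 255; 0 0 0 0 255; 0 0 0 0 255; 0 0 0 0 255"}}

```text
time_s: 7.48
tool_pos: [0.4792, 0.2947, 0.0302]
tool_rot: [179.9, -0.1, 96.9]
force: [0.4, 1.0, -1.6]
grip_width: 0.0293
grasp_force: 30.0
```

>>> {"name": "arm_command", "arguments": {"series": "0 0 3 0 255; 0 0 2 0 255; 0 0 1 0 255; 0 0 1 0 255; 0 0 1 0 255; 0 0 0 0 255; 0 0 0 0 255"}}

```text
time_s: 8.07
tool_pos: [0.478, 0.2948, 0.0223]
tool_rot: [-180.0, -0.0, 97.0]
force: [-4.1, -2.7, 10.3]
grip_width: 0.0291
grasp_force: 30.0
```

Touching down; release and rise.

>>> {"name": "arm_command", "arguments": {"series": "0 0 -1 0 255; 0 0 0 0 0; 0 0 0 0 0; 0 0 0 0 0; 0 0 0 0 0; 0 0 0 0 0; 0 0 0 0 0; 0 0 0 0 0; 0 0 0 0 0; 0 0 -10 0 0; 0 0 -30 0 0; 0 0 -40 0 0; 0 0 -40 0 0; 0 0 -30 0 0; 0 0 0 0 0"}}

```text
time_s: 9.32
tool_pos: [0.4818, 0.2968, 0.1799]
tool_rot: [179.4, -0.4, 97.0]
force: [2.0, 0.6, -0.7]
grip_width: 0.0866
grasp_force: 0.0
```

Run:
```python
from h import *
im=cams.read_camera("scene"); 
cv2.imwrite("pics/s1.png",im[180:380,180:520].repeat(2,0).repeat(2,1))
plan((.447,-.039,.150),96.6,0,36)
```

```text
10 -33 -7 3 0.001 0; -33 -8 2 0 0; -33 -7 3 0.001 0; -32 -7 3 0.001 0; -33 -8 2 0 0; -33 -7 3 0.001 0; -33 -7 3 0.001 0; -33 -7 2 0 0; -33 -8 3 0.001 0; -33 -7 3 0.001 0
```

View pics/s1.png

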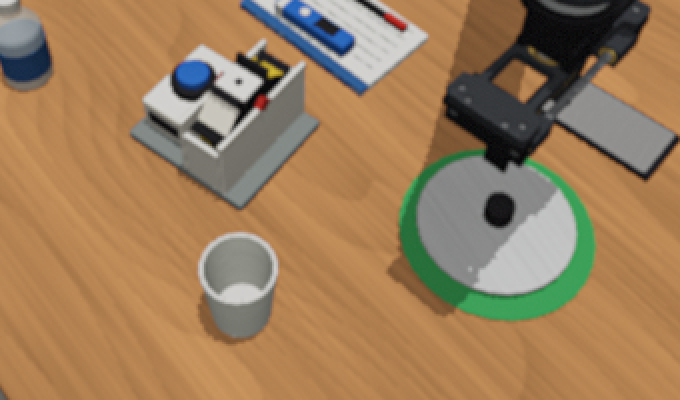

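The lid lies flat in the middle of the mat (knob at crop (500,210)). The cheeks run the full length of the counter. Now the thermometer.

>>> {"name": "arm_command", "arguments": {"series": "-20 -5 2 0 60; -33 -8 2 0 60; -33 -7 3 0 60; -33 -7 3 0 60; -33 -8 2 0 60; -33 -7 3 0 60; -33 -7 3 0 60; -33 -7 2 0 60; -33 -8 3 0 60; -33 -7 3 0 60; -13 -2 0 0 60; 0 0 0 0 60; 0 0 0 0 60"}}

```text
time_s: 10.45
tool_pos: [0.445, -0.0421, 0.1451]
tool_rot: [-180.0, -0.0, 96.9]
force: [-0.5, -0.1, 0.0]
grip_width: 0.0665
grasp_force: 0.0
```

Run:
```python
from h import *
o=telemetry.get_obs(); im=cams.read_camera("wrist"); cv2.imwrite("pics/w2.png",im)
C=cam("wrist",o)
print(o["tool_pos"],o["tool_rot"],[w2pix(C,p) for p in ((.4394,.0257,.032),(.452,-.0838,.032))])
```

```text
[ 0.44498845 -0.04213171  0.14513459] [-1.79956475e+02 -4.76571692e-02  9.68737602e+01] [array([326.75956578, 112.39147348]), array([325.59887607, 238.17981492])]
```

View pics/w2.png

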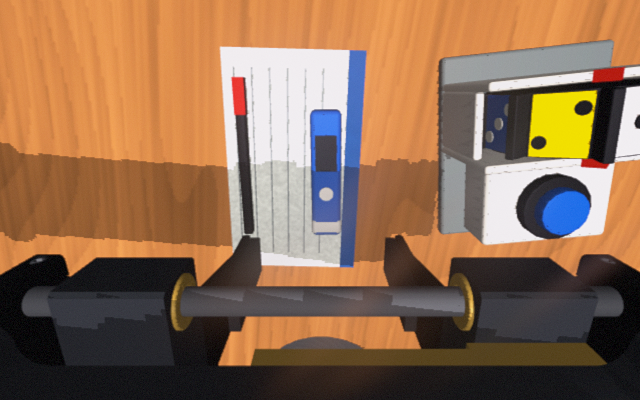

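Thermometer runs straight along column 326 from row 110 to 233, right as predicted. Descend and grip.

>>> {"name": "arm_command", "arguments": {"series": "4 2 30 0 60; 0 1 30 0 60; 0 0 30 0 60; 0 0 20 0 60; 0 0 12 0 60; 0 0 5 0 60; 0 0 0 0 60; 0 0 0 0 60; 0 0 0 0 255; 0 0 0 0 255; 0 0 0 0 255; 0 0 0 0 255; 0 0 0 0 255; 0 0 0 0 255; 0 0 0 0 255; 0 0 0 0 255; 0 0 0 0 255; 0 0 0 0 255; 0 0 0 0 255; 0 0 0 0 255", "squeeze": 20}}

```text
time_s: 12.17
tool_pos: [0.4481, -0.0375, 0.0186]
tool_rot: [180.0, -0.0, 97.0]
force: [0.2, -0.2, 2.2]
grip_width: 0.0256
grasp_force: 20.0
```

Run:
```python
from h import *
print(telemetry.get_obs()["grasp_force"],telemetry.get_obs()["tool_pos"],telemetry.get_obs()["grip_width"])
```

```text
19.98565971851349 [ 0.44809853 -0.0375002   0.01863237] 0.0255893321357706
```

>>> {"name": "arm_command", "arguments": {"series": "0 0 -15 0 255; 0 0 -30 0 255; 0 0 -40 0 255; 0 0 -30 0 255; 0 0 -15 0 255; 0 0 0 0 255"}}

```text
time_s: 12.67
tool_pos: [0.4508, -0.0373, 0.1521]
tool_rot: [179.6, -0.1, 97.0]
force: [0.2, 0.4, -0.2]
grip_width: 0.0261
grasp_force: 20.0
```

Run:
```python
from h import *
plan((.4745,-.299,.145),97,255,34)
```

```text
8 -33 -1 1 0 255; -33 -1 1 0 255; -32 -1 1 0 255; -33 -1 1 0 255; -33 -1 0 0 255; -33 -1 1 0 255; -33 -1 1 0 255; -33 -1 1 0 255
```

>>> {"name": "arm_command", "arguments": {"series": "-18 -1 0 0 255; -33 -1 0 0 255; -33 -1 0 0 255; -32 -1 0 0 255; -33 -1 0 0 255; -33 -1 0 0 255; -33 -1 0 0 255; -33 -1 0 0 255; -15 -1 0 0 255; 0 0 0 0 255; 0 0 0 0 255"}}

```text
time_s: 13.58
tool_pos: [0.4699, -0.3003, 0.1471]
tool_rot: [-179.8, -0.0, 96.8]
force: [-0.6, 0.4, -0.2]
grip_width: 0.0257
grasp_force: 20.0
```

Run:
```python
from h import *
o=telemetry.get_obs(); im=cams.read_camera("wrist"); cv2.imwrite("pics/w3.png",im)
print(o["tool_pos"],o["grip_width"],totool(o,(.4745,-.299,.0135)))
```

```text
[ 0.46989393 -0.30026933  0.14714165] 0.025690080946814423 [  0.69110806   5.1009126  133.62792145]
```

View pics/w3.png

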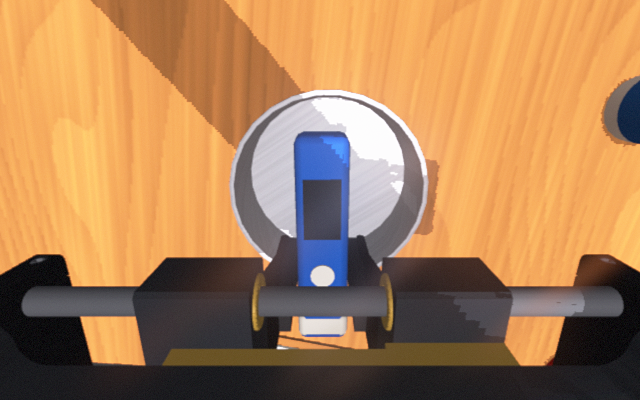

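Thermometer held well (column 322), pot rim from column 231 to 428 (centre 329.5), i.e. 5 mm to the side as computed. Lower it.

>>> {"name": "arm_command", "arguments": {"series": "0 3 20 0 255; 0 2 30 0 255; 0 0 30 0 255; 0 0 25 0 255; 0 0 15 0 255; 0 0 6 0 255; 0 0 3 0 255; 0 0 0 0 255; 0 0 0 0 255; 0 0 0 0 255"}}

```text
time_s: 14.47
tool_pos: [0.4772, -0.2992, 0.0208]
tool_rot: [179.9, 0.0, 97.0]
force: [0.3, 0.2, -0.9]
grip_width: 0.0256
grasp_force: 20.0
```

>>> {"name": "arm_command", "arguments": {"series": "0 0 3 0 255; 0 0 2 0 255; 0 0 1 0 255; 0 0 1 0 255; 0 0 0 0 255; 0 0 0 0 255"}}

```text
time_s: 14.97
tool_pos: [0.4761, -0.2991, 0.0127]
tool_rot: [180.0, -0.0, 97.0]
force: [-1.1, 0.6, 2.4]
grip_width: 0.0262
grasp_force: 20.0
```

Touching the pot's floor; release.

>>> {"name": "arm_command", "arguments": {"series": "0 0 0 0 60; 0 0 0 0 60; 0 0 0 0 60; 0 0 0 0 60; 0 0 0 0 60; 0 0 0 0 60; 0 0 0 0 60; 0 0 -10 0 60; 0 0 -30 0 60; 0 0 -40 0 60; 0 0 -40 0 60; 0 0 -30 0 60; 0 0 -10 0 60; 0 0 0 0 60"}}

```text
time_s: 16.13
tool_pos: [0.4778, -0.3003, 0.1761]
tool_rot: [179.7, 0.1, 97.0]
force: [-0.3, -0.5, -0.4]
grip_width: 0.0666
grasp_force: 0.0
```

Run:
```python
from h import *
th=np.radians(13.05); c=np.array([.6155,.0148]); ux=np.array([np.cos(th),np.sin(th)]); uy=np.array([-np.sin(th),np.cos(th)])
print("wheel top",c+.03*uy,"key",c-.04*uy)
top=cv2.resize(cams.read_camera("top")[130:260,290:500],None,fx=3.5,fy=3.5,interpolation=cv2.INTER_CUBIC); cv2.imwrite("pics/t2.png",top)
w=c+.03*uy-.065*ux; plan((w[0],w[1],.20),13,255,34)
o=telemetry.get_obs();print(o["tool_pos"],o["qpos"])
```

```text
wheel top [0.60872596 0.0440252 ] key [ 0.62453205 -0.02416694]
13 24 8 -2 0.113 255; 26 6 -2 0.113 255; 25 2 -2 0.112 255; 26 0 -2 0.113 255; 26 -3 -2 0.113 255; 25 -6 -2 0.113 255; 24 -9 -2 0.112 255; 23 -11 -2 0.113 255; 22 -14 -2 0.113 255; 20 -17 -2 0.113 255; 18 -18 -2 0.113 255; 16 -21 -2 0.112 255; 13 -22 -2 0.113 255
[ 0.4767419  -0.29925807  0.17369941] [-20.76929634  14.18909466  58.10135093 101.32444983 -12.78788234
  71.37298809  47.64910795]
```

View pics/t2.png

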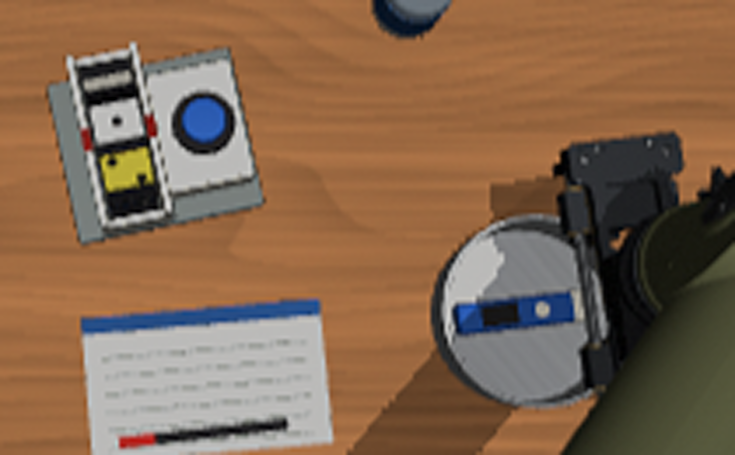

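The thermometer lies in the pot (crop (515,312)), lid and others undisturbed. Next the wheel: fit the present angle from the dot's pixel in top0.

```bash
cat >> h.py <<'E'
th=np.radians(13.05); cc=np.array([.6155,.0148]); ux=np.array([np.cos(th),np.sin(th)]); uy=np.array([-np.sin(th),np.cos(th)])
def cw(x,y,z): return np.array([*(cc+x*ux+y*uy),z])
def wc():
    o=telemetry.get_obs(); d=o["tool_pos"][:2]-cc
    print("counter xyz mm",np.round([1000*d@ux,1000*d@uy,1000*o["tool_pos"][2]],1),"yaw",round(o["tool_rot"][2],2),"F",np.round(o["force"],1),"q",np.round(o["qpos"]),o["time_s"])
E
python3 - <<'E'
from h import *
C=cam("top")
for a in (0,.1,.2,.3): print(a,w2pix(C,cw(.05*np.sin(a),.03,.066+.05*np.cos(a))))
print("dot seen 323.25 164.5")
E
```

```text
0 [324.10401208 166.17213637]
0.1 [323.71190704 164.42928716]
0.2 [323.3273704 162.7430109]
0.3 [322.95468949 161.13202743]
dot seen 323.25 164.5
```

>>> {"name": "arm_command", "arguments": {"series": "12 4 -2 0.113 255; 26 6 -2 0.113 255; 26 4 -2 0.112 255; 26 2 -2 0.113 255; 26 -1 -2 0.113 255; 25 -4 -2 0.113 255; 24 -7 -2 0.112 255; 23 -10 -2 0.113 255; 22 -13 -2 0.113 255; 20 -16 -2 0.113 255; 18 -18 -2 0.113 255; 16 -21 -2 0.112 255; 13 -22 -2 0.113 255; 8 -15 0 0 255; 0 0 0 0 255; 0 0 0 0 255"}}

```text
time_s: 17.52
tool_pos: [0.5573, 0.0297, 0.1971]
tool_rot: [179.9, 0.2, 13.3]
force: [-0.3, -1.3, 0.3]
grip_width: 0.0006
grasp_force: 0.0
```

Run:
```python
from h import *
wc(); plan(cw(-.036,.030,.150),13.05,255)
```

```text
counter xyz mm [-53.3  27.7 197.1] yaw 13.26 F [-0.3 -1.3  0.3] q [-61.  14.  63. 100. -13.  74. -71.] 17.5167
2 9 -1 24 0.002 255; 8 -1 23 0.002 255
```

>>> {"name": "arm_command", "arguments": {"series": "10 -1 25 0 255; 7 -1 25 0 255; 0 0 18 0 255; 0 0 10 0 255; 0 0 0 0 255; 0 0 0 0 255; 0 0 0 0 255"}}

```text
time_s: 18.1
tool_pos: [0.5748, 0.0342, 0.1218]
tool_rot: [180.0, -0.1, 12.9]
force: [-0.8, 0.0, -0.5]
grip_width: 0.0005
grasp_force: 0.0
```

Run:
```python
from h import *
wc()
```

```text
counter xyz mm [-35.2  28.  121.8] yaw 12.94 F [-0.8  0.  -0.5] q [-55.  21.  60. 103. -20.  67. -67.] 18.1
```

>>> {"name": "arm_command", "arguments": {"series": "4 -1 2 0 255; 6 -1 0 0 255; 8 0 0 0 255; 8 0 0 0 255; 8 0 0 0 255; 8 0 0 0 255; 6 0 0 0 255; 3 0 0 0 255; 0 0 0 0 255; 0 0 0 0 255"}}

```text
time_s: 18.93
tool_pos: [0.6244, 0.0487, 0.1187]
tool_rot: [180.0, -0.1, 13.0]
force: [-0.0, -0.1, -0.2]
grip_width: 0.0002
grasp_force: 0.0
```

Run:
```python
from h import *
wc()
```

```text
counter xyz mm [ 16.3  31.  118.7] yaw 13.0 F [-0.  -0.1 -0.2] q [-50.  28.  56.  96. -25.  70. -65.] 18.9333
```

>>> {"name": "arm_command", "arguments": {"series": "0 0 -12 0 255; 0 0 -18 0 255; -15 0 0 0 255; -20 1 0 0 255; -15 0 0 0 255; -2 0 8 0 255; 0 0 12 0 255; 0 0 10 0 255; 0 0 0 0 255; 0 0 0 0 255; 0 0 0 0 255"}}

```text
time_s: 19.85
tool_pos: [0.5736, 0.0357, 0.1184]
tool_rot: [179.9, 0.0, 13.0]
force: [1.1, -0.1, -0.3]
grip_width: 0.0001
grasp_force: 0.0
```

Run:
```python
from h import *
wc()
```

```text
counter xyz mm [-36.1  29.9 118.4] yaw 12.99 F [ 1.1 -0.1 -0.3] q [-55.  21.  60. 103. -20.  67. -67.] 19.85
```

Second stroke, then lift and look.

>>> {"name": "arm_command", "arguments": {"series": "4 0 0 0 255; 6 0 0 0 255; 8 0 0 0 255; 8 0 0 0 255; 8 0 0 0 255; 8 0 0 0 255; 6 0 0 0 255; 3 0 0 0 255; 0 0 0 0 255; 0 0 -12 0 255; 0 0 -18 0 255; -15 0 0 0 255; -20 0 0 0 255; -25 0 -20 0 255; -20 0 -20 0 255; 0 0 0 0 255; 0 0 0 0 255; 0 0 0 0 255"}}

```text
time_s: 21.35
tool_pos: [0.5455, 0.0304, 0.1892]
tool_rot: [-179.9, -0.1, 13.0]
force: [0.3, 0.1, 1.0]
grip_width: 0.0004
grasp_force: 0.0
```

Run:
```python
from h import *
wc(); o=telemetry.get_obs(); im=cams.read_camera("wrist"); C=cam("wrist",o)
u=w2pix(C,cw(0,.03,.12)); print(u); t=cams.read_camera("top")[135:185,295:365]
cv2.imwrite("pics/w4.png",np.hstack([im[:,100:540],cv2.resize(t,(350,250),interpolation=cv2.INTER_CUBIC).__class__ and cv2.copyMakeBorder(cv2.resize(t,(350,250),interpolation=cv2.INTER_CUBIC),0,150,0,0,cv2.BORDER_CONSTANT)]))
```

```text
counter xyz mm [-64.6  31.  189.2] yaw 13.05 F [0.3 0.1 1. ] q [-63.  12.  65. 103. -11.  73. -73.] 21.35
[325.11519917 119.03477226]
```

View pics/w4.png

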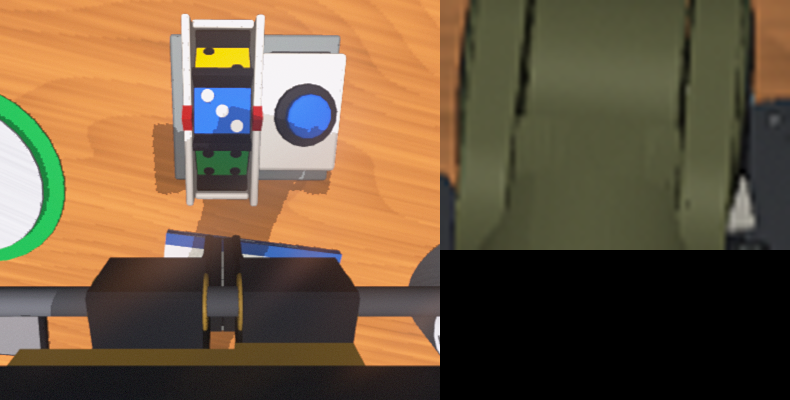

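Blue face 3 is on top, slightly past the pointers (dot at (322,110), pointers on row ≈118); green is next. Third stroke, ending at counter x ≈ 9 mm.

>>> {"name": "arm_command", "arguments": {"series": "15 0 20 0 255; 13 1 20 0 255; 0 0 18 0 255; 0 0 10 0 255; 0 0 2 0 255; 0 0 0 0 255; 0 0 0 0 255; 0 0 0 0 255"}}

```text
time_s: 22.12
tool_pos: [0.573, 0.0347, 0.1197]
tool_rot: [-180.0, -0.1, 13.0]
force: [-0.2, -0.3, -0.5]
grip_width: 0.0005
grasp_force: 0.0
```

Run:
```python
from h import *
wc()
```

```text
counter xyz mm [-36.9  29.  119.7] yaw 12.99 F [-0.2 -0.3 -0.5] q [-56.  21.  60. 103. -20.  67. -66.] 22.1167
```

>>> {"name": "arm_command", "arguments": {"series": "4 -1 1 0 255; 6 0 0 0 255; 8 0 0 0 255; 8 0 0 0 255; 8 0 0 0 255; 5 0 0 0 255; 3 0 0 0 255; 2 0 0 0 255; 1 0 0 0 255; 0 0 0 0 255; 0 0 0 0 255"}}

```text
time_s: 23.03
tool_pos: [0.6161, 0.0457, 0.1177]
tool_rot: [180.0, -0.0, 13.0]
force: [-1.1, 1.1, -0.8]
grip_width: 0.0007
grasp_force: 0.5
```

Run:
```python
from h import *
wc()
```

```text
counter xyz mm [  7.6  30.  117.7] yaw 12.98 F [-1.1  1.1 -0.8] q [-51.  27.  57.  97. -24.  69. -65.] 23.0333
```

>>> {"name": "arm_command", "arguments": {"series": "1 0 0 0 255; 0 0 0 0 255; 0 0 -12 0 255; 0 0 -18 0 255; -15 0 0 0 255; -20 0 0 0 255; -25 0 -20 0 255; -20 0 -20 0 255; 0 0 0 0 255; 0 0 0 0 255; 0 0 0 0 255"}}

```text
time_s: 23.95
tool_pos: [0.5399, 0.0291, 0.1882]
tool_rot: [-179.9, -0.1, 13.1]
force: [0.3, 0.6, -0.2]
grip_width: 0.0004
grasp_force: 0.0
```

Run:
```python
from h import *
wc(); o=telemetry.get_obs(); im=cams.read_camera("wrist"); C=cam("wrist",o)
print([(a,w2pix(C,cw(.064*np.sin(a),.03,.066+.064*np.cos(a)))) for a in(-.3927,.3927)],w2pix(C,cw(0,.03,.116)),w2pix(C,cw(0,-.04,.061)))
cv2.imwrite("pics/w5.png",cv2.resize(im[0:230,250:480],(690,600),interpolation=cv2.INTER_CUBIC)[:, :])
plan(cw(0,-.04,.11),103,255,34)
```

```text
counter xyz mm [-70.4  31.  188.2] yaw 13.06 F [ 0.3  0.6 -0.2] q [-65.  11.  66. 103. -10.  72. -73.] 23.95
[(-0.3927, array([325.15438499, 147.98724972])), (0.3927, array([325.36530005,  70.84724958]))] [325.14534494 109.97514893] [408.08549454 106.47990758]
14 5 5 6 -0.112 255; 5 6 5 -0.112 255; 3 6 6 -0.112 255; 3 6 5 -0.113 255; 3 7 6 -0.112 255; 1 7 5 -0.112 255; 1 7 6 -0.112 255; 0 7 5 -0.112 255; -1 7 6 -0.112 255; -1 7 5 -0.112 255; -3 7 6 -0.113 255; -3 7 6 -0.112 255; -3 6 5 -0.112 255; -5 5 6 -0.112 255
```

View pics/w5.png

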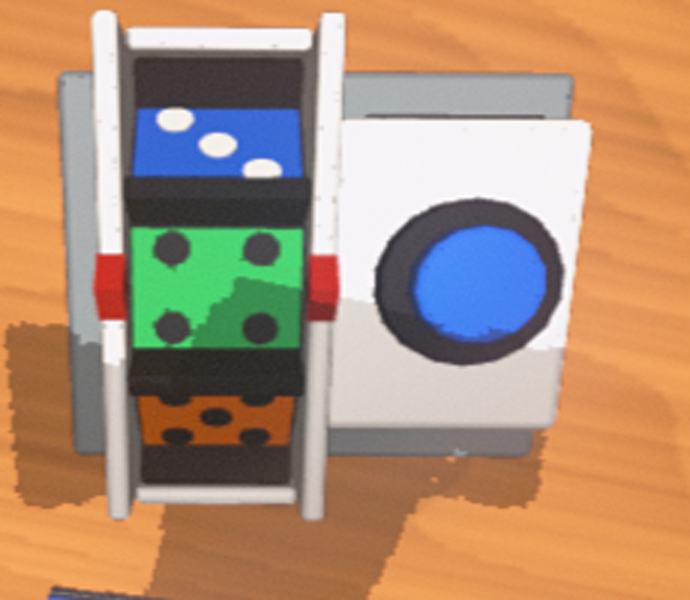

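Green 4-dot face centred (dots' mid row 287 = pointers' row 287). Now turn 90° so the body clears the wheel, and go above the key, at height first.

Run:
```python
from h import *
plan(cw(0.001,-.041,.19),103,255,34)
```

```text
14 5 5 0 -0.112 255; 5 6 0 -0.112 255; 4 6 -1 -0.112 255; 3 6 0 -0.113 255; 2 7 0 -0.112 255; 2 7 0 -0.112 255; 0 7 0 -0.112 255; 0 8 0 -0.112 255; 0 7 -1 -0.112 255; -2 7 0 -0.112 255; -2 7 0 -0.113 255; -4 6 0 -0.112 255; -3 7 0 -0.112 255; -5 5 0 -0.112 255
```

>>> {"name": "arm_command", "arguments": {"series": "5 5 0 -0.112 255; 5 6 0 -0.112 255; 4 6 -1 -0.112 255; 3 6 0 -0.113 255; 2 7 0 -0.112 255; 2 7 0 -0.112 255; 0 7 0 -0.112 255; 0 8 0 -0.112 255; 0 7 -1 -0.112 255; -2 7 0 -0.112 255; -2 7 0 -0.113 255; -4 6 0 -0.112 255; -3 7 0 -0.112 255; -5 5 0 -0.112 255; 0 0 0 0 255; 0 0 0 0 255; 0 0 0 0 255"}}

```text
time_s: 25.42
tool_pos: [0.6247, -0.0259, 0.1885]
tool_rot: [-179.9, 0.0, 102.8]
force: [-0.4, -0.0, -0.3]
grip_width: 0.0003
grasp_force: 0.0
```

Run:
```python
from h import *
wc(); plan(cw(0.001,-.041,.085),103,255,25)
```

```text
counter xyz mm [ -0.2 -41.7 188.5] yaw 102.77 F [-0.4 -0.  -0.3] q [-37.  21.  47.  91. -15.  75.  25.] 25.4167
5 0 0 21 -0.001 255; 0 0 20 -0.001 255; 0 1 21 0 255; 1 0 21 -0.001 255; 0 0 20 -0.001 255
```

>>> {"name": "arm_command", "arguments": {"series": "0 0 25 0 255; 0 0 30 0 255; 0 1 30 0 255; 0 0 20 0 255; 0 0 8 0 255; 0 0 0 0 255; 0 0 0 0 255; 0 0 0 0 255"}}

```text
time_s: 26.08
tool_pos: [0.6271, -0.0257, 0.0782]
tool_rot: [179.8, 0.0, 102.9]
force: [0.4, -0.9, 0.6]
grip_width: 0.0005
grasp_force: 0.0
```

>>> {"name": "arm_command", "arguments": {"series": "0 0 4 0 255; 0 0 3 0 255; 0 0 2 0 255; 0 0 2 0 255; 0 0 1 0 255; 0 0 0 0 255; 0 0 0 0 255"}}

```text
time_s: 26.67
tool_pos: [0.6279, -0.0259, 0.0709]
tool_rot: [179.7, -0.1, 102.9]
force: [-10.9, 1.9, 31.8]
grip_width: 0.0007
grasp_force: 16.2
```

Bottomed at 32 N; back off.

>>> {"name": "arm_command", "arguments": {"series": "0 0 0 0 255; 0 0 -4 0 255; 0 0 -8 0 255; 0 0 -20 0 255; 0 0 -30 0 255; 0 0 -40 0 255; 0 0 -30 0 255; 0 0 0 0 255; 0 0 0 0 255"}}

```text
time_s: 27.42
tool_pos: [0.627, -0.0259, 0.1987]
tool_rot: [179.8, 0.0, 102.9]
force: [-0.3, 0.7, -0.3]
grip_width: 0.0003
grasp_force: 0.0
```

Run:
```python
from h import *
K,r,t=None,None,None
o=dict(tool_pos=np.array([.5399,.0291,.1882]),tool_rot=np.array([-179.9,-.1,13.06])); C=cam("wrist",o)
for z in (.061,.066,.071,.076): print(z,w2pix(C,cw(0,-.04,z)), pix2w(C,(410.5,108.6),z))
wc()
```

```text
0.061 [408.09662649 108.67084655] [ 0.625043   -0.02611493  0.061     ]
0.066 [409.57408304 108.9812259 ] [ 0.62499599 -0.02481868  0.066     ]
0.071 [411.10356902 109.30253543] [ 0.62494898 -0.02352243  0.071     ]
0.076 [412.68788205 109.63536285] [ 0.62490197 -0.02222618  0.076     ]
counter xyz mm [  2.1 -42.2 198.7] yaw 102.94 F [-0.3  0.7 -0.3] q [-37.  20.  47.  90. -15.  76.  25.] 27.4167
```

Press again, stepwise and better centred, to confirm the spring stroke.

>>> {"name": "arm_command", "arguments": {"series": "2 -2 30 0 255; 0 0 30 0 255; 0 0 30 0 255; 0 0 20 0 255; 0 0 10 0 255; 0 0 2 0 255; 0 0 0 0 255; 0 0 0 0 255; 0 0 0 0 255"}}

```text
time_s: 28.17
tool_pos: [0.6235, -0.0243, 0.075]
tool_rot: [180.0, -0.0, 102.9]
force: [-2.8, 0.8, 2.9]
grip_width: 0.0003
grasp_force: 1.4
```

>>> {"name": "arm_command", "arguments": {"series": "0 0 2 0 255; 0 0 0 0 255; 0 0 0 0 255"}}

```text
time_s: 28.42
tool_pos: [0.6239, -0.0243, 0.073]
tool_rot: [179.9, 0.0, 102.9]
force: [-2.0, -0.9, 4.9]
grip_width: 0.0002
grasp_force: 2.0
```

>>> {"name": "arm_command", "arguments": {"series": "0 0 2 0 255; 0 0 0 0 255; 0 0 0 0 255"}}

```text
time_s: 28.67
tool_pos: [0.624, -0.0243, 0.0715]
tool_rot: [179.9, -0.0, 102.9]
force: [-3.0, 0.2, 7.3]
grip_width: 0.0006
grasp_force: 3.9
```

>>> {"name": "arm_command", "arguments": {"series": "0 0 2 0 255; 0 0 0 0 255; 0 0 0 0 255"}}

```text
time_s: 28.92
tool_pos: [0.624, -0.0243, 0.0713]
tool_rot: [179.9, -0.1, 102.9]
force: [-7.8, 1.2, 18.8]
grip_width: 0.0004
grasp_force: 9.2
```

Clear spring stroke followed by a hard stop at z = 71 mm: key fully down. Retreat and check.

>>> {"name": "arm_command", "arguments": {"series": "0 0 -4 0 255; 0 0 -8 0 255; 0 0 -20 0 255; 0 0 -30 0 255; 0 0 -40 0 255; 0 0 -40 0 255; 0 -30 0 0 255; 0 -40 0 0 255; 0 -40 0 0 255; 0 -30 0 0 255; 0 0 0 0 255; 0 0 0 0 255; 0 0 0 0 255"}}

```text
time_s: 30.0
tool_pos: [0.4879, -0.0549, 0.211]
tool_rot: [179.9, -0.0, 103.0]
force: [-0.9, 1.1, 0.4]
grip_width: 0.0004
grasp_force: 0.0
```

Run:
```python
from h import *
wc(); cv2.imwrite("pics/end.png",cv2.resize(cams.read_camera("scene")[90:350,160:500],(785,600)))
```

```text
counter xyz mm [-140.1  -39.   211. ] yaw 102.98 F [-0.9  1.1  0.4] q [-47.  -3.  49. 108.   2.  74.  15.] 30.0
```

View pics/end.png

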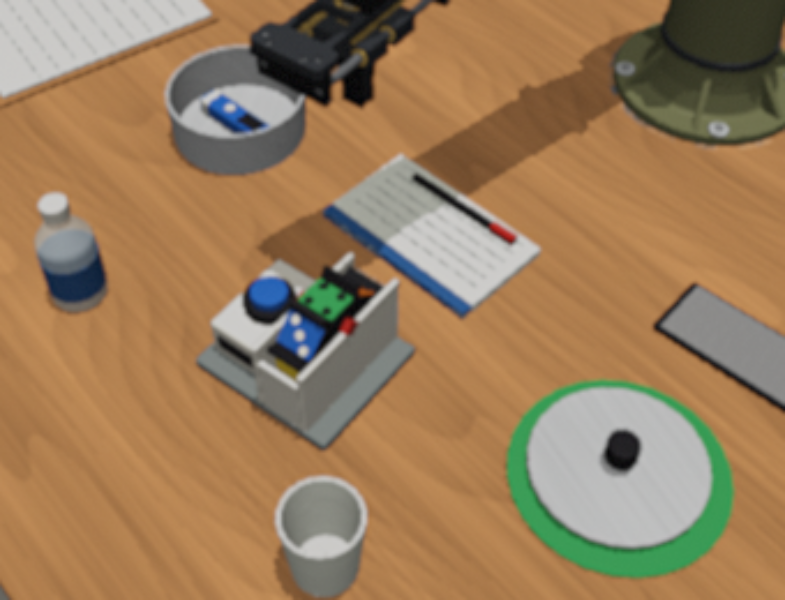

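The lid is on the mat (620,465), the thermometer in the pot (232,113), green four on top (327,298), the key up (268,295), and the rest is undisturbed.

```bash
python3 -c "
from cell import env
print(env.sign_off())"
```

```text
the job is handed in; nothing more can be done
None
```

The job is handed in at about 30 s: the lid is on the mat, the thermometer is in the pot, the wheel shows four dots, and the log key was pressed fully (twice, as a check) and is up again; the sign-off returned no verdict.

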